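# Click the aperture wheel round to full opening

## Task

Turn the aperture wheel on the light stand by pushing its finger tabs with a fingertip, either way round and as many clicks as it takes, until the widest opening (the one with six dots) has clicked in squarely under the lamp tube; then take the hand away. Push gently: do not grip or lift anything, do not shift or tip the stand, and leave the things standing around it where they are.

Things in the scene. Friction and masses are not known exactly. Their poses are not given: they have to be found in the camera images.
- stand: free-standing light stand, about 4.5 kg, on rubber feet (a hard shove slides it). Origin on the bench directly below the wheel's axle; +x points from the axle to the upright, z up. Dark grey foot plate 250 x 150 mm, 18 mm high, x = -85 to +165 mm; aluminium upright 40 x 40 mm at x = +135 mm, 323 mm high; a 50 mm wide arm at 80 to 88 mm height carries the wheel. The wheel's -x half is open all round.
- lamp_axis (a point): point on the lamp tube's axis at the height of the wheel's top face, 42 mm from the axle towards stand +x. The tube is black, vertical, 34 mm in diameter (48 mm at its cooling fins), 130 to 247 mm above the bench, held from the upright at 187 to 205 mm height; the black light sensor is below the wheel.
- wheel (a joint): wheel angle, rad, anticlockwise from above positive, no end stops; 0 (or a multiple of 2 pi) = widest opening under the lamp. Six stations 60 deg apart, each with a sprung click stop: 2 to 5 N on a tab moves the wheel off a station; past 30 deg it snaps by itself to the next, before that it springs back. It starts at rest in one of the other five, or now and then left half way between two clicks.
- hub (a point): centre of the wheel's top face, on the axle, 110 mm above the bench. The wheel is a horizontal plain aluminium disc, radius 60 mm, 6 mm thick, with a steel hub of 13.5 mm radius standing 10 mm above it. Openings at 42 mm radius, anticlockwise from the widest: 24, 3, 5, 7, 10, 14 mm in diameter, with 6, 1, 2, 3, 4, 5 engraved dots between opening and hub.
- wide_tab (a point): middle of the top face of the finger tab outward of the widest opening, 78 mm from the axle, 118 mm above the bench. Six identical ribbed tabs stick out of the rim, one outward of each opening, 60 deg apart; at every click one points to stand +x. Each is a bar 10 mm wide, from 56 to 100 mm radius and 104 to 118 mm height, nothing beneath it but the foot plate.
- wide_opening (a point): centre of the widest (24 mm) opening on the wheel's top face, 42 mm from the axle
- bottle: brown bottle with white cap, 64 mm diameter, 150 mm high, origin at the centre of its underside; to be left alone
- beaker: clear open beaker, 64 mm diameter, 75 mm high, origin at the centre of its underside; to be left alone
- lens: lens of 48 mm diameter in a black ring on a post with a round steel foot of 54 mm diameter, 100 mm high in all, origin at the centre of its underside; to be left alone
- screwdriver: black screwdriver lying on the bench, 160 mm long, origin under its middle, blade along its +x; to be left alone

How it is judged:
At the end, for the whole second after the job is handed in: The wheel rests in its click stop with the centre of the widest opening within 4 mm of the lamp tube's axis; the stand is upright and within 12 mm of where it stood; bottle, beaker, lens and screwdriver are upright (the screwdriver lying) within 20 mm of where they were (horizontal distance between wide_opening and lamp_axis below 0.004 m and velocity of joint wheel between -0.05 and 0.05 rad/s and distance of stand from where it was at the start of the episode below 0.012 m and angle between stand's own z axis and vertical below 0.03 rad and distance of each of bottle, beaker, lens, screwdriver from where it was at the start of the episode below 0.02 m and angle between each of bottle, beaker, lens's own z axis and vertical below 0.1 rad); the robot touches nothing.
It fails at once if the fingers press on the wheel or the stand with more than 15 N (gripped or forced instead of gently pushed) (contact force between the fingers and stand above 15 N).
It fails at once if the stand is shoved more than 12 mm, tipped or lifted (distance of stand from where it was at the start of the episode above 0.012 m or angle between stand's own z axis and vertical above 0.06 rad).
It fails at once if a thing standing around is moved more than 20 mm, knocked over or picked up (distance of any of bottle, beaker, lens, screwdriver from where it was at the start of the episode above 0.02 m or angle between any of bottle, beaker, lens's own z axis and vertical above 0.3 rad).
It also fails if it takes over 64 s, if anything falls off the work surface, if the arm or the gripper's body presses on something with over 40 N, if the wrist force passes 120 N, or if a joint passes its speed limit or range.

## Robot

A 6-joint arm with a two-finger parallel gripper is mounted at the origin on the work surface. World frame = base frame: x ahead of the robot, y to its left, z up, the work surface at z = 0. Lengths are in m, angles in rad, forces in N, time in s.
With the tool pointing down it reaches from about 0.425 to 0.925 m from the base axis. Payload 12.5 kg.
Tool frame: the origin (TCP) lies between the finger pads; the fingertips stand 19 mm ahead of it and the grasp point (between the pads) is the TCP; y points along the fingers, x is the direction in which the jaws open and shut, and the axes are right-handed (so a half turn about y gives the same grasp; the last joint's range is limited). The gripper opens to 85 mm and grips with 20 to 120 N. Pads are 22 mm wide; open, the fingers measure 114 mm over their backs; the gripper's body (76 mm by 85 mm) begins 54 mm behind the grasp point. The pads swing forward as they close: fully open they stand 13 mm farther back than shut.
Start: joints at [1.159, 0.491, 1.559, -0, 1.092, -0.106], TCP at [0.188, 0.596, 0.222] pointing down, gripper open.
Joint ranges: [-3.1, 3.1], [-0.84, 2.19], [0.05, 2.79], [-1.13, 4.28], [0.06, 2.93], [-2.69, 2.69]. Speed limits (rad/s): [2.22, 2.22, 2.79, 3.14, 3.14, 3.14].

## Interface

Orientations are given as a unit quaternion [w, x, y, z].
In Python, from rig import r, cams, order gives the robot as it stands.
- The arm moves only by the tool play_rows, never from a script. Its argument "moves" is a list of rows, each an object with "dp": the shift along the world's x, y, z in cm, a list of three; "yaw": the turn about the world's z in degrees; "fingers": the opening, from 0 (shut) to 1 (fully open). In form: [{"dp": [x, y, z], "yaw": yaw, "fingers": fingers}, ...]. A call has 1 to 20 rows; each row is the pose to reach, as a shift and turn from the pose commanded when the call began; what a row does not reach only later rows make up. A row lasts 1/8 s, in which the tool goes at most 62.5 mm and 10.7 degrees, less where a joint would pass 70% of its speed; a pose out of reach is approached as far as the arm can. A call with a gripper value outside its range is refused whole. The fingers move at their own pace and stop on an object; the grip force is fixed at half the most. Time passes only in rows, so rows that repeat a pose let the fingers close. It gives the time, the measured TCP pose, the force and the opening at its end, in the units of the state.
- r.get_state(): the state, without advancing time (a new reading comes with each control period).
- cams.snapshot(name): name is "scene" or "top"; returns a dict with "pixels" (384x512x3 uint8, red, green, blue), "intrinsics" (3x3 intrinsics, pixels), "world_to_cam" (4x4, takes a point from world to camera coordinates). Camera axes: x right, y down, z forward; pixel columns grow to the right and rows downward; lengths in m; the calibration is good to about 2 mm. A picture is of the moment at which its call begins. There is no depth.
- order.job_done(): hands the job in, once; it reports no verdict.
The state is a dict: "clock": time; "qpos": joint angles; "joint_vel": joint speeds; "joint_torque": joint torques, N m; "tcp_pos": TCP position; "eef_rot": TCP orientation; "force": force on the tool from outside, world axes, zero at the start; "ft_torque": the same for the moment, N m; "opening": opening from 0.0 (shut) to 1.0 (fully open).
Only numpy, scipy, OpenCV 4.12 (cv2) and the standard library are available. Lean on these libraries where they do the work, as an engineer would, in place of code of your own. Each camera call takes 0.05 s, during which the arm holds its last target.

## Working session

There is one attempt and no reset: what is moved stays moved. The work goes in short steps, Python scripts to look and compute and a tool call to move; the robot and the scene stay as the last step left them, time stands still between calls to the robot, and variables do not carry over. Pictures are saved under pics/ and viewed, and the job is handed in when it is done.

Besides the shell and the picture viewer there is one more tool, called as name([rows], argument=value, ...), one row to a line, values as JSON. play_rows: Moves the arm, as the interface text tells. Its arguments: {"type":"object","properties":{"moves":{"type":"array","items":{"type":"object","properties":{"dp":{"type":"array","items":{"type":"number"}},"yaw":{"type":"number"},"fingers":{"type":"number"}}}}},"required":["moves"]}

```bash
mkdir -p pics; cat > h.py <<'E'
import numpy as np, cv2
from rig import r,cams,order
def snap(n,f):
    s=cams.snapshot(n); cv2.imwrite(f'pics/{f}.png',s['pixels'][:,:,::-1]); np.savez(f'pics/{f}.npz',**s); return s
def ray(s,uv,z):
    K=np.array(s['intrinsics']);T=np.array(s['world_to_cam']);R=T[:3,:3];c=-R.T@T[:3,3]
    d=R.T@np.linalg.inv(K)@np.array([uv[0],uv[1],1.]);return c+d*(z-c[2])/d[2]
def proj(s,p):
    K=np.array(s['intrinsics']);T=np.array(s['world_to_cam']);q=K@(T[:3,:3]@np.array(p)+T[:3,3]);return q[:2]/q[2]
E
python3 - <<'E'
from h import *
for n in('scene','top'):
    s=snap(n,n+'0');T=s['world_to_cam'];print(n,-T[:3,:3].T@T[:3,3],T[2,:3],s['intrinsics'][0])
print(r.get_state())
E
```

```text
scene [1.33114568 0.33582431 0.74340528] [-0.75418462 -0.26353556 -0.60146036] [449.04649708   0.         258.3065018 ]
top [0.42209351 0.03271796 1.13297958] [ 0.12377441  0.00457697 -0.99229983] [444.61152411   0.         257.498562  ]
{'clock': 0.1, 'qpos': array([ 1.15941623e+00,  4.91501047e-01,  1.55936305e+00, -4.34119998e-06,
        1.09166748e+00, -1.05557951e-01]), 'joint_vel': array([-5.68148864e-04, -2.37571182e-03,  7.50017707e-05,  2.45649786e-04,
        1.25581029e-03, -3.47179299e-04]), 'joint_torque': array([ 5.30740745e-04, -6.19442940e+01, -2.62028360e+01, -1.53193250e-04,
        2.87048424e-03, -4.94857352e-05]), 'tcp_pos': array([0.18805261, 0.59584252, 0.22169384]), 'eef_rot': array([-0.57015528,  0.5704915 ,  0.41772227, -0.41829476]), 'force': array([-0.11995922, -0.0738542 ,  0.32548442]), 'ft_torque': array([-0.04331587,  0.00379054, -0.01168318]), 'opening': 0.9985773955535978}
```

View pics/top0.png

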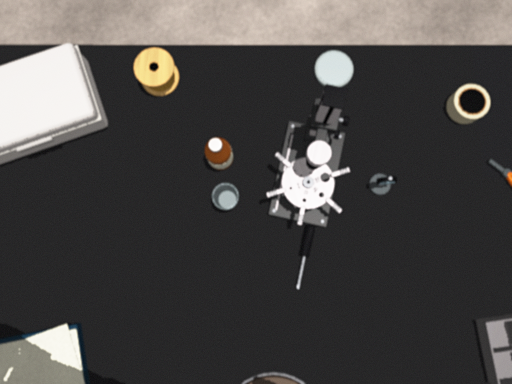

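View pics/scene0.png

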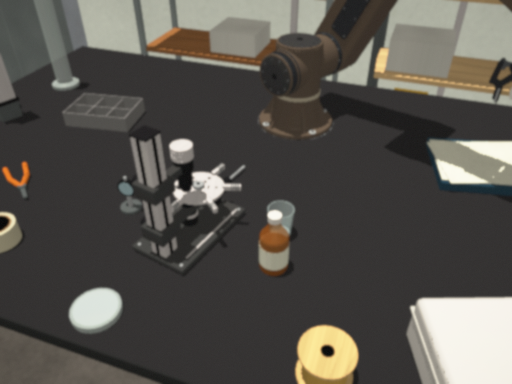

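```bash
python3 - <<'E'
from h import *
a=cv2.imread('pics/top0.png');b=cv2.imread('pics/scene0.png')
cv2.imwrite('pics/topz.png',cv2.resize(a[110:235,255:365],None,fx=4.8,fy=4.8,interpolation=cv2.INTER_CUBIC))
cv2.imwrite('pics/scz.png',cv2.resize(b[120:275,110:310],None,fx=3.8,fy=3.8,interpolation=cv2.INTER_CUBIC))
s=dict(np.load('pics/top0.npz'))
for n,uv,z in[('hub',(308,183),.12),('lampTop',(319,152),.247),('bottle',(215,145),.15),('beaker',(225,196),.04),('lens',(380,184),0.02),('beaker',(225,203),0)]:print(n,ray(s,uv,z))
E
```

```text
hub [ 0.57703902 -0.07885018  0.12      ]
lampTop [ 0.62132825 -0.08797133  0.247     ]
bottle [0.65906438 0.1335564  0.15      ]
beaker [0.55644606 0.11827595 0.04      ]
lens [ 0.59000772 -0.27173043  0.02      ]
beaker [0.54328507 0.12120871 0.        ]
```

View pics/topz.png

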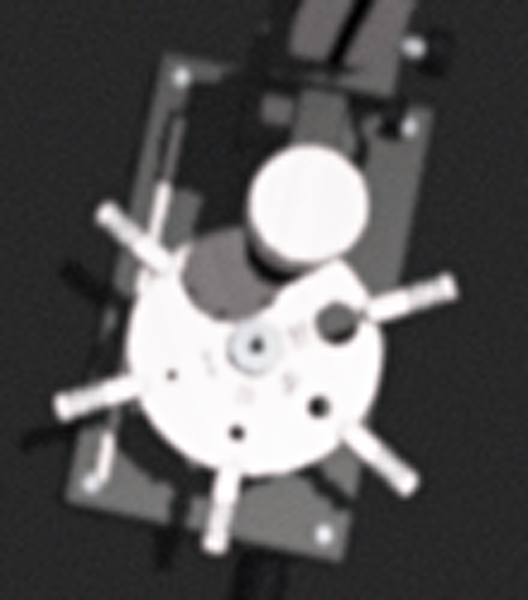

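View pics/scz.png

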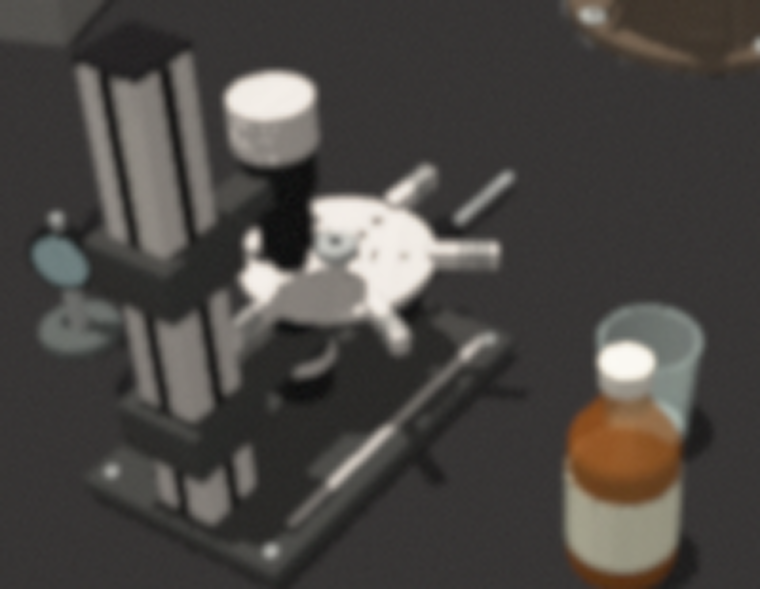

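```bash
python3 - <<'E'
from h import *
s=dict(np.load('pics/top0.npz'))
f=lambda p,z:ray(s,((p[0]+.5)/4.8-.5+255,(p[1]+.5)/4.8-.5+110),z)
hub=f((256,345),.12);print('hub',hub)
for n,p in [('L-up',(104,212)),('L',(60,407)),('bot',(214,548)),('rb',(410,486)),('ru',(452,286))]:
    q=f(p,.118)-hub;print(n,np.hypot(*q[:2])*1000,np.degrees(np.arctan2(q[1],q[0])))
for n,p in [('ru',(336,322)),('rb',(318,405)),('b',(236,432)),('l',(171,374))]:
    q=f(p,.11)-hub;print('hole',n,np.hypot(*q[:2])*1000,np.degrees(np.arctan2(q[1],q[0])))
a=f((90,483),.018);b=f((180,76),.018);d=b-a;print('plate edge screws',np.degrees(np.arctan2(d[1],d[0])))
c=f((324,535),.018);d2=f((408,127),.018);d=d2-c;print(np.degrees(np.arctan2(d[1],d[0])))
# hole areas as integrated darkness
g=s['pixels'].mean(2)
for n,p in [('ru',(336,322)),('rb',(318,405)),('b',(236,432)),('l',(171,374))]:
    u,v=int(round(p[0]/4.8+255)),int(round(p[1]/4.8+110));w=g[v-5:v+6,u-5:u+6]
    print(n,'area px',((235-w).clip(0)/200).sum().round(1),w.min().round(0),w.max().round(0))
# scene: tab ends/hub check
S=dict(np.load('pics/scene0.npz'));pr=proj(S,hub);print('hub in scz',(pr-[110,120])*3.8)
from scipy.spatial.transform import Rotation as R
q=r.get_state()['eef_rot'];print(R.from_quat(np.roll(q,-1)).as_matrix().round(3))
E
```

```text
hub [ 0.58058189 -0.07874923  0.12      ]
L-up 97.78805429222137 47.98071376319179
L 98.68043254109874 107.61985182608215
bot 99.54281393738876 167.87171666822962
rb 99.3445421981383 -132.88789734676334
ru 99.45759002977734 -72.91319014440128
hole ru 42.067349179064216 -72.13647556993152
hole rb 41.3372362047035 -132.09773115728802
hole b 41.883372835815855 167.51586651194515
hole l 42.141831681636525 107.51812539135771
plate edge screws -12.556589937043656
-12.49584871867592
ru area px 44.4 43.0 253.0
rb area px 12.2 42.0 254.0
b area px 5.4 60.0 254.0
l area px 1.5 150.0 252.0
hub in scz [330.00923192 237.2018232 ]
[[ 0.301 -0.    -0.954]
 [ 0.954 -0.001  0.301]
 [-0.001 -1.     0.   ]]
```

play_rows([
  {"dp":[2,-4,0],"yaw":0,"fingers":0},
  {"dp":[4,-8,0],"yaw":0,"fingers":0},
  {"dp":[6,-12,0],"yaw":0,"fingers":0},
  {"dp":[8,-16,0],"yaw":0,"fingers":0},
  {"dp":[10.5,-20,0],"yaw":0,"fingers":0},
  {"dp":[13,-24,0],"yaw":0,"fingers":0},
  {"dp":[15,-28,0],"yaw":0,"fingers":0},
  {"dp":[17,-32,0],"yaw":0,"fingers":0},
  {"dp":[19,-36,0],"yaw":0,"fingers":0},
  {"dp":[21,-40,0],"yaw":0,"fingers":0},
  {"dp":[23,-44,0],"yaw":0,"fingers":0},
  {"dp":[25,-48,0],"yaw":0,"fingers":0},
  {"dp":[27,-52,0],"yaw":0,"fingers":0},
  {"dp":[29.5,-56,0],"yaw":0,"fingers":0},
  {"dp":[31.5,-60,0],"yaw":0,"fingers":0},
  {"dp":[32.4,-61.7,0],"yaw":0,"fingers":0},
  {"dp":[32.4,-61.7,0],"yaw":0,"fingers":0},
  {"dp":[32.4,-61.7,0],"yaw":0,"fingers":0},
])

```text
clock: 2.35
tcp_pos: [0.5115, -0.02, 0.2221]
eef_rot: [0.57, -0.57, -0.418, 0.418]
force: [-0.5, 1.2, -0.4]
opening: 0.0
```

```bash
python3 - <<'E'
from h import *
snap('top','t1');snap('scene','s1');a=cv2.imread('pics/t1.png')[100:240,230:380];b=cv2.imread('pics/s1.png')[80:275,110:310]
cv2.imwrite('pics/z1.png',np.hstack([cv2.resize(a,(400,400),interpolation=2),cv2.resize(b,(400,400),interpolation=2)]))
print(r.get_state())
E
```

```text
{'clock': 2.45, 'qpos': array([-1.67981587e-01,  3.31015090e-01,  1.83143644e+00,  2.30871653e-04,
        9.79250114e-01, -1.43437329e+00]), 'joint_vel': array([-2.29939991e-03, -3.68490527e-05, -6.27337367e-03, -4.76087937e-04,
       -7.29533101e-04, -2.47459253e-03]), 'joint_torque': array([-3.49550676e-01, -4.83841717e+01, -2.40700829e+01, -4.68825339e-03,
       -1.49201871e-03,  1.11681447e-02]), 'tcp_pos': array([ 0.51166137, -0.01987515,  0.2223412 ]), 'eef_rot': array([ 0.57012921, -0.56997957, -0.41839726,  0.41835357]), 'force': array([ 0.36064865, -0.07262224,  0.48408476]), 'ft_torque': array([ 0.02806238, -0.00313253,  0.03144596]), 'opening': 0.0013290219742513492}
```

View pics/z1.png

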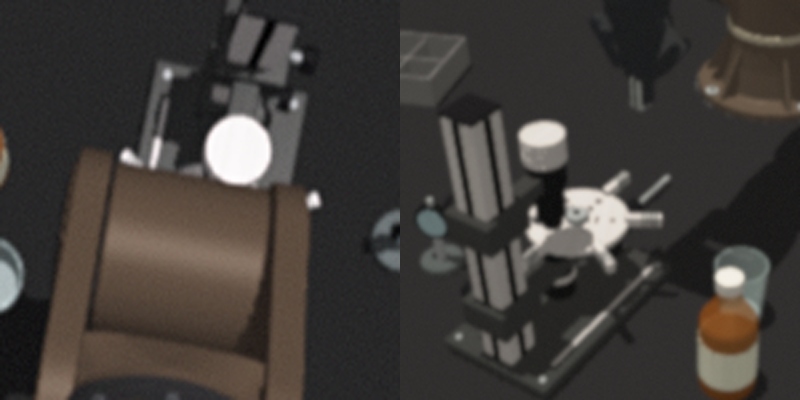

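```bash
python3 - <<'E'
from h import *
S=dict(np.load('pics/s1.npz'))
for z in(.190,.203,.222):print(z,proj(S,[.5117,-.02,z]))
for ph in np.arange(167.6,230,5):
    t=np.radians(ph);p=np.array([.5806,-.0787])+.086*np.array([np.cos(t),np.sin(t)])-.02*np.array([-np.sin(t),np.cos(t)])
    print(round(ph,1),p.round(4),((p-[.5117,-.02])*100).round(2))
b=cv2.imread('pics/s1.png')[80:160,190:270];cv2.imwrite('pics/z2.png',cv2.resize(b,(600,600),interpolation=2))
E
```

```text
0.19 [230.20588011 146.63624965]
0.203 [230.00467382 141.83375764]
0.222 [229.70508335 134.68298265]
167.6 [ 0.5009 -0.0407] [-1.08 -2.07]
172.6 [ 0.4979 -0.0478] [-1.38 -2.78]
177.6 [ 0.4955 -0.0551] [-1.62 -3.51]
182.6 [ 0.4938 -0.0626] [-1.79 -4.26]
187.6 [ 0.4927 -0.0702] [-1.9  -5.02]
192.6 [ 0.4923 -0.0779] [-1.94 -5.79]
197.6 [ 0.4926 -0.0856] [-1.91 -6.56]
202.6 [ 0.4935 -0.0933] [-1.82 -7.33]
207.6 [ 0.4951 -0.1008] [-1.66 -8.08]
212.6 [ 0.4974 -0.1082] [-1.43 -8.82]
217.6 [ 0.5003 -0.1153] [-1.14 -9.53]
222.6 [ 0.5038 -0.1222] [ -0.79 -10.22]
227.6 [ 0.5078 -0.1287] [ -0.39 -10.87]
```

View pics/z2.png

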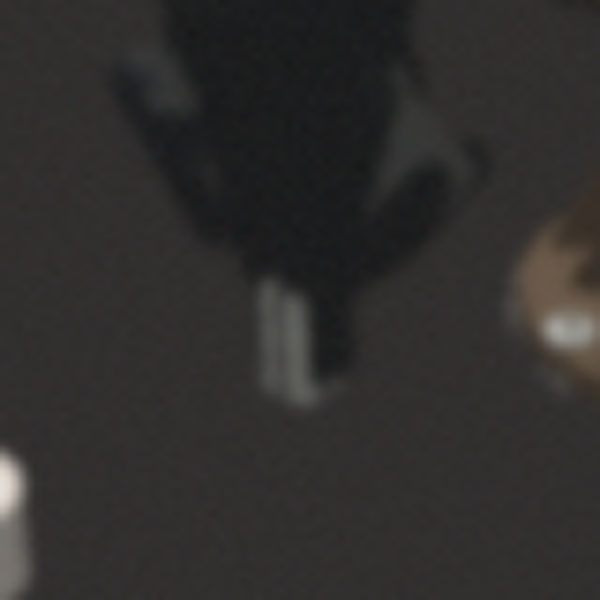

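```bash
python3 - <<'E'
from h import *
b=cv2.imread('pics/s1.png')[110:160,205:255].astype(float);b0=cv2.imread('pics/scene0.png')[110:160,205:255].astype(float)
e=np.clip((b-15)*4,0,255).astype('uint8');d=np.clip(128+(b-b0)*5,0,255).astype('uint8')
cv2.imwrite('pics/z3.png',cv2.resize(np.hstack([e,d]),(800,400),interpolation=2))
E
```

```text
(no output)
```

View pics/z3.png

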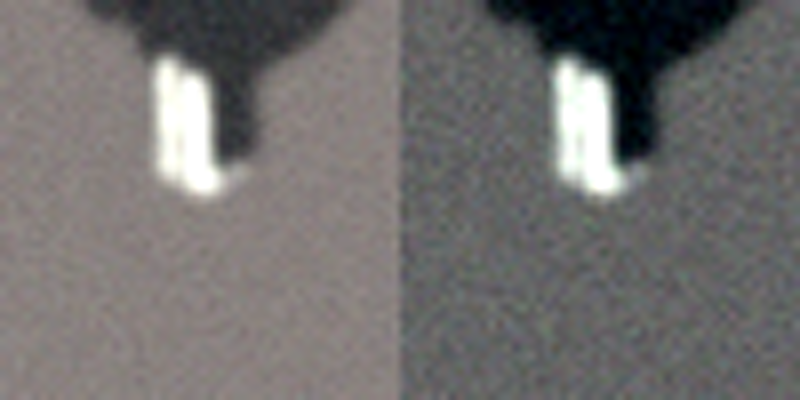

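play_rows([
  {"dp":[0,0,-2],"yaw":0,"fingers":0},
  {"dp":[0,0,-4],"yaw":0,"fingers":0},
  {"dp":[0,0,-6],"yaw":0,"fingers":0},
  {"dp":[0,0,-8],"yaw":0,"fingers":0},
  {"dp":[0,0,-9],"yaw":0,"fingers":0},
  {"dp":[0,0,-10],"yaw":0,"fingers":0},
  {"dp":[0,0,-10.7],"yaw":0,"fingers":0},
  {"dp":[0,0,-11],"yaw":0,"fingers":0},
  {"dp":[0,0,-11],"yaw":0,"fingers":0},
])

```text
clock: 3.58
tcp_pos: [0.5122, -0.021, 0.1123]
eef_rot: [0.57, -0.57, -0.418, 0.418]
force: [-0.1, -0.3, 0.4]
opening: -0.001
```

```bash
python3 - <<'E'
from h import *
S=snap('scene','s2');b=S['pixels'][130:240,150:290,::-1]
cv2.imwrite('pics/z4.png',cv2.resize(cv2.convertScaleAbs(b,alpha=1.6),None,fx=5.5,fy=5.5,interpolation=2))
for z in(.093,.112,.15):print(z,(proj(S,[.5117,-.02,z])-[150,130])*5.5)
E
```

```text
0.093 [448.89424046 276.7642748 ]
0.112 [447.43921259 242.03494308]
0.15 [444.43580365 170.34807884]
```

View pics/z4.png

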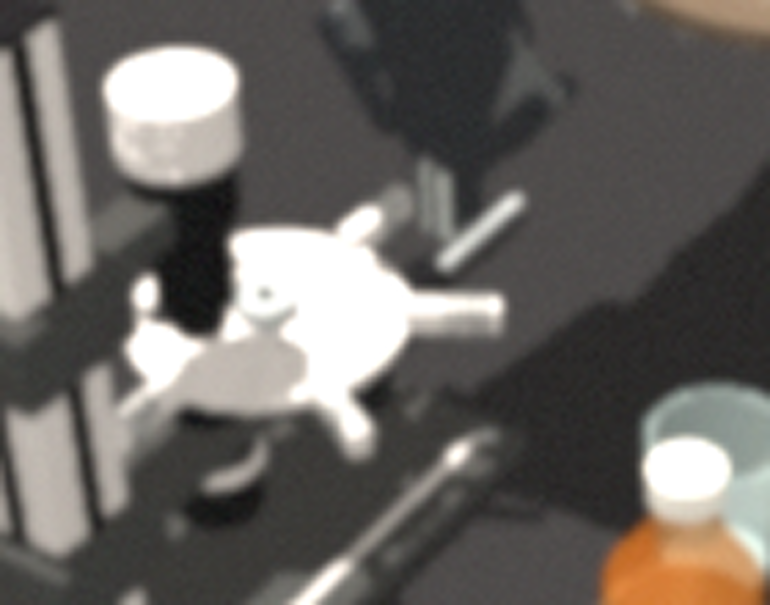

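play_rows([
  {"dp":[0,0,-0.6],"yaw":0,"fingers":0},
  {"dp":[-0.3,-0.5,-1.1],"yaw":2,"fingers":0},
  {"dp":[-0.6,-0.9,-1.1],"yaw":4,"fingers":0},
  {"dp":[-0.8,-1.3,-1.1],"yaw":5,"fingers":0},
  {"dp":[-0.9,-1.6,-1.1],"yaw":5,"fingers":0},
  {"dp":[-1.0,-1.85,-1.1],"yaw":5,"fingers":0},
  {"dp":[-1.1,-2.1,-1.1],"yaw":5,"fingers":0},
  {"dp":[-1.2,-2.3,-1.1],"yaw":6,"fingers":0},
  {"dp":[-1.3,-2.55,-1.1],"yaw":8,"fingers":0},
  {"dp":[-1.4,-2.8,-1.1],"yaw":10,"fingers":0},
  {"dp":[-1.45,-3.05,-1.1],"yaw":11,"fingers":0},
  {"dp":[-1.55,-3.3,-1.1],"yaw":13,"fingers":0},
  {"dp":[-1.6,-3.5,-1.1],"yaw":15,"fingers":0},
])

```text
clock: 5.25
tcp_pos: [0.4962, -0.056, 0.1012]
eef_rot: [0.511, -0.511, -0.489, 0.489]
force: [0.1, 3.8, 0.1]
opening: -0.0
```

```bash
python3 - <<'E'
from h import *
S=snap('scene','s3');b=S['pixels'][130:240,150:290,::-1]
cv2.imwrite('pics/z5.png',cv2.resize(cv2.convertScaleAbs(b,alpha=1.3),None,fx=5.5,fy=5.5,interpolation=2))
x=r.get_state();print(x['tcp_pos'],x['force'])
E
```

```text
[ 0.49612972 -0.05611217  0.10126601] [0.4087144  1.98500126 0.30984675]
```

View pics/z5.png

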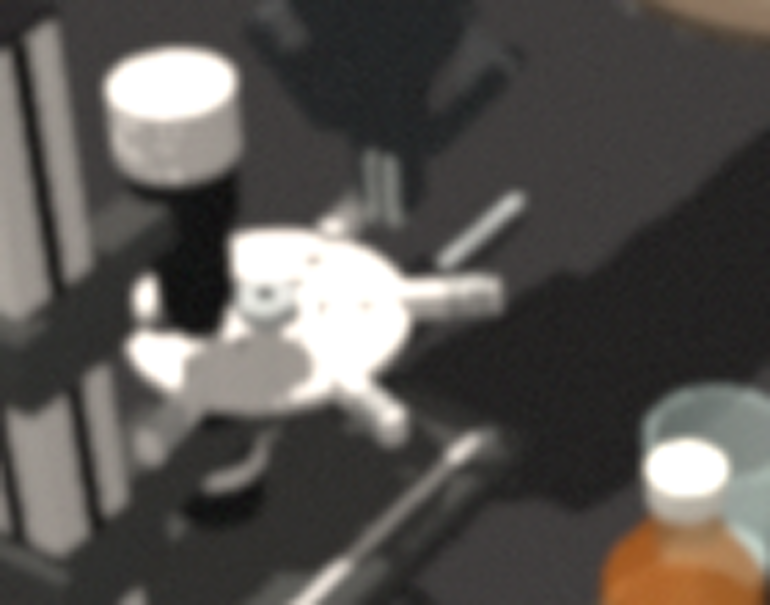

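play_rows([
  {"dp":[-0.1,-0.4,0],"yaw":2.5,"fingers":0},
  {"dp":[-0.17,-0.75,0],"yaw":5,"fingers":0},
  {"dp":[-0.23,-1.13,0],"yaw":7.5,"fingers":0},
  {"dp":[-0.28,-1.5,0],"yaw":10,"fingers":0},
  {"dp":[-0.3,-1.9,0],"yaw":12.5,"fingers":0},
  {"dp":[-0.32,-2.28,0],"yaw":15,"fingers":0},
  {"dp":[-0.31,-2.67,0],"yaw":17.5,"fingers":0},
  {"dp":[-0.29,-3.05,0],"yaw":20,"fingers":0},
  {"dp":[-0.25,-3.4,0],"yaw":22.5,"fingers":0},
  {"dp":[-0.2,-3.8,0],"yaw":25,"fingers":0},
  {"dp":[-0.12,-4.2,0],"yaw":27.5,"fingers":0},
  {"dp":[-0.04,-4.55,0],"yaw":30,"fingers":0},
])

```text
clock: 6.8
tcp_pos: [0.4957, -0.1017, 0.1012]
eef_rot: [0.367, -0.367, -0.605, 0.605]
force: [-0.2, -0.3, 0.2]
opening: -0.001
```

```bash
python3 - <<'E'
from h import *
S=snap('scene','s4');b=S['pixels'][130:240,150:290,::-1]
cv2.imwrite('pics/z6.png',cv2.resize(cv2.convertScaleAbs(b,alpha=1.0),None,fx=5.5,fy=5.5,interpolation=2))
x=r.get_state();print(x['tcp_pos'],x['force'])
E
```

```text
[ 0.49582411 -0.10200809  0.10119141] [-0.23674379  0.13544905 -0.25665944]
```

View pics/z6.png

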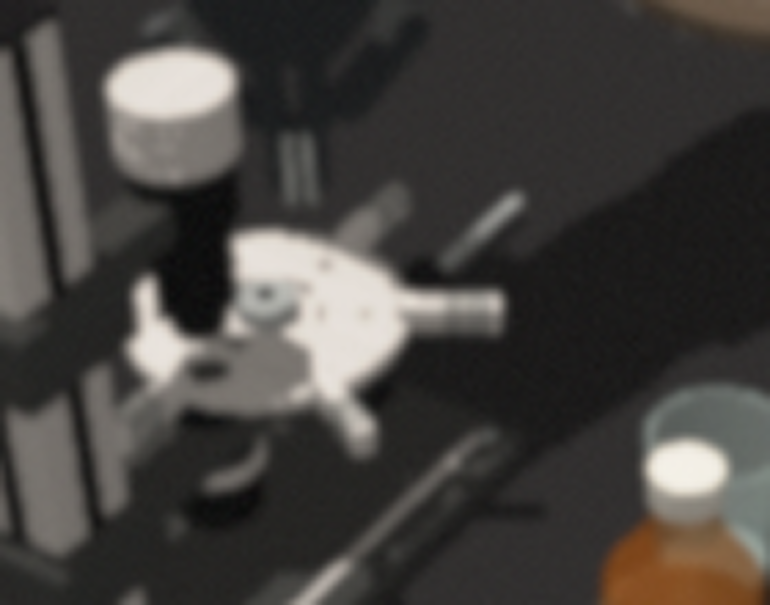

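play_rows([
  {"dp":[-0.4,0.3,0],"yaw":0,"fingers":0},
  {"dp":[-0.8,0.4,0],"yaw":0,"fingers":0},
  {"dp":[-1,0.4,2],"yaw":0,"fingers":0},
  {"dp":[-1,0.4,5],"yaw":0,"fingers":0},
  {"dp":[-1,0.4,9],"yaw":0,"fingers":0},
  {"dp":[-1,2,13],"yaw":0,"fingers":0},
  {"dp":[-1,6,15],"yaw":0,"fingers":0},
  {"dp":[-1,11,15],"yaw":0,"fingers":0},
  {"dp":[-1,16,15],"yaw":0,"fingers":0},
  {"dp":[-2,21,15],"yaw":0,"fingers":0},
  {"dp":[-4,26,15],"yaw":0,"fingers":0},
  {"dp":[-6,31,15],"yaw":0,"fingers":0},
  {"dp":[-8,35,15],"yaw":0,"fingers":0},
  {"dp":[-9,39,15],"yaw":0,"fingers":0},
  {"dp":[-10,42,15],"yaw":0,"fingers":0},
  {"dp":[-10,42,15],"yaw":0,"fingers":0},
])

```text
clock: 8.85
tcp_pos: [0.3947, 0.3198, 0.251]
eef_rot: [0.366, -0.366, -0.605, 0.605]
force: [-0.8, -0.9, 0.9]
opening: -0.001
```

```bash
python3 - <<'E'
from h import *
S=snap('scene','s5');T=snap('top','t5')
a=T['pixels'][110:235,255:365,::-1];b=S['pixels'][140:220,150:250,::-1]
cv2.imwrite('pics/z7.png',np.hstack([cv2.resize(a,(396,450),interpolation=2),cv2.resize(b,(400,450),interpolation=2)]))
for k in range(6):
    t=np.radians(-12.5+60*k);p=[.5806+.042*np.cos(t),-.0787+.042*np.sin(t),.11];print(60*k,(proj(S,p)-[150,130])*5.5)
x=r.get_state();print(x['clock'],x['tcp_pos'],x['force'])
E
```

```text
0 [197.03172769 358.50100739]
60 [297.61111721 360.65400096]
120 [357.53267794 309.2330629 ]
180 [318.89948319 258.57480471]
240 [223.6807116  256.63393022]
300 [161.88113877 305.14776204]
8.95 [0.39540636 0.31823175 0.25107181] [ 0.49668934 -0.48069657 -0.26399394]
```

View pics/z7.png

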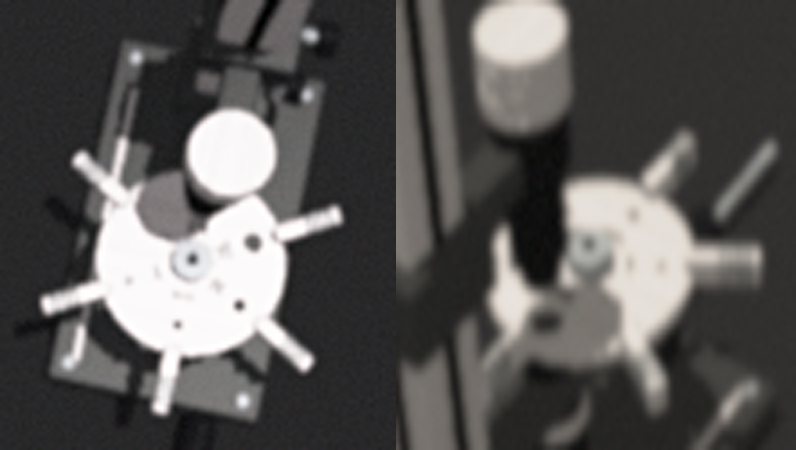

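```bash
python3 - <<'E'
from h import *
t0=np.load('pics/top0.npz')['pixels'].astype(float).mean(2);s=dict(np.load('pics/t5.npz'));t5=s['pixels'].astype(float).mean(2)
def shift(n,a,b,c,d):
    p,resp=cv2.phaseCorrelate(t0[a:b,c:d].copy(),t5[a:b,c:d].copy());print(n,np.round(p,2),round(resp,2))
shift('stand upright',95,135,300,350);shift('lamp',138,166,304,336);shift('bottle',128,175,195,240);shift('beaker',178,215,206,245);shift('lens',165,200,362,402);shift('driver',230,295,290,320)
f=lambda p,z:ray(s,((p[0]+.5)/3.6-.5+255,(p[1]+.5)/3.6-.5+110),z)
hub=f((192,260),.12)
for n,p in [('Lup',(78,159)),('L',(44,306)),('bot',(161,410)),('rb',(308,365)),('ru',(339,215))]:
    q=f(p,.118)-hub;print(n,np.degrees(np.arctan2(q[1],q[0])).round(1))
S=dict(np.load('pics/s5.npz'));g=S['pixels'].astype(float).mean(2)
w=g[192:203,178:196];print(w.astype(int))
print('lamp axis px',proj(S,[.5806+.042*np.cos(-.218),-.0787+.042*np.sin(-.218),.11]), 'measured blob', ray(S,(150+545/4-396/4-.5,140+320*80/450-.5),.11))
E
```

```text
stand upright [-0.04 -0.06] 0.99
lamp [0.02 0.03] 1.01
bottle [0.56 0.03] 0.9
beaker [ 0.11 -0.06] 0.95
lens [-0.11 -0.05] 0.96
driver [ 0.03 -0.11] 0.96
Lup 47.6
L 107.3
bot 167.9
rb -132.6
ru -72.6
[[227 226 225 220 208 187 164 144 126 108 102  98  93  88  87  91 102 110]
 [226 227 226 225 218 202 180 159 138 120 112 107 103  99  94  95 105 113]
 [226 225 226 222 209 183 157 135 119 109 102 103 106 106 105 106 111 114]
 [225 224 223 213 185 147 117  99  90  82  81  84  91 100 107 112 115 114]
 [220 222 218 198 158 117  87  68  59  56  55  58  70  89 106 114 115 116]
 [209 217 207 178 137 104  75  54  45  43  44  52  66  89 108 116 116 115]
 [196 205 192 157 124 105  82  66  59  60  62  71  84 101 112 117 117 117]
 [182 182 165 139 119 109  98  90  88  88  91  96 102 111 116 117 117 118]
 [162 150 137 124 117 113 111 109 108 109 110 111 113 115 118 117 119 118]
 [138 126 119 116 114 113 112 114 115 114 116 116 116 117 117 119 118 117]
 [112 114 114 112 109 106 105 107 110 113 116 116 116 117 116 117 118 118]]
lamp axis px [185.82633392 195.18299608] measured blob [ 0.62492452 -0.08377724  0.11      ]
```

```bash
python3 -c "
from h import *
print(order.job_done())"
```

```text
the job is handed in; nothing more can be done
None
```

The widest opening should now be clicked in under the lamp tube. I pushed one tab with the shut fingertips, turning the wheel one click anticlockwise. The highest force I read was about 4 N, though I only read it at the end of each move. I then took the hand clear and handed the job in at about 9 s on the clock.

**Wheel angle:** the tabs point the same way as at the start, to within about 0.5°, so the wheel is at rest on a station.

**Opening:** the scene view shows a large hole at the lamp position. Its visible centre is within about 2 pixels of where it was expected. The tube hides part of it, so the 4 mm limit rests mainly on the click stop. I could not count the dots at this resolution. I identified the opening by its size and its place in the order.

**Stand and surroundings:** the stand, lamp, beaker, lens and screwdriver moved about 0.1 pixel or less in the top view. The bottle read 0.56 pixel, about 1 mm. I put that down to changed shadow, since nothing came near it.

**One disagreement:** in the scene view the shut fingertips looked level with the TCP, not 19 mm ahead of it. I pushed at a height (TCP z = 0.101 m) that works either way.

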